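# Seat the strainer cartridge and shut its clamp

## Task

Lift the loose strainer cartridge by its grip tab, set it into the round well of the food press and, turning it under light pressure, feel for the angle at which its four feet drop into the slots so that it sits fully down. Only then swing the hinged clamp frame fully shut over it and let go. Work gently - never force the cartridge or clamp it while it stands proud - and do not disturb the other kitchen things.

Things in the scene. Friction and masses are not known exactly. Their poses are not given: they have to be found in the camera images.
- cartridge: Loose steel strainer cartridge, about 0.25 kg, standing on its four feet. Origin: centre of its underside at the foot ends; z up. The feet (9 mm thick, 9 mm long, chamfered) stand 23 mm from the axis on its +x, +y, -x, -y. Above them a disc 64 mm across, 9 to 29 mm over the origin, edges chamfered; on top a grip tab.
- tab (a point): Centre of the cartridge's black upright grip tab, 49 mm over the cartridge's origin. The tab is 28 mm long (cartridge x), 12 mm thick (cartridge y) and 40 mm high, its foot on the disc's top.
- press: Grey food press fixed on the ledge: foot plate 150 x 120 mm, block 100 x 100 mm with a round well on top. Origin: on the ledge under the well's axis; z up; -x is its front (robot side), the clamp is hinged at +x. Over 60 N of contact on the cartridge (seat, well and clamp added up) is too much. Cartridge fully down: its origin 31 mm over this origin; proud: 40 mm.
- well (a point): Centre of the well's mouth, 57 mm over the press's origin. The well is 68 mm across inside, 88 mm outside; its floor is 26.5 mm over the press's origin.
- seat_top (a point): On the well's axis at the top of the steel seat, 40 mm over the press's origin. Two 12 mm straight slots cross on it at right angles; their angle about the vertical differs each time and is not measured; the seat does not turn. Feet within 0.06 rad of the slots drop in and the disc lies on the seat; else it stands 9 mm proud. A rubber cushion lets the seat sink up to 3 mm under 5 to 20 N, and lifts it again.
- clamp (a joint): Angle of the hinged clamp frame, rad: 0 shut (level), growing as it swings up and back from the robot, stop at 2.0. Starts at 1.75 to 1.95; stiff hinge, stays where left (1 to 4 N at the bar). Shut, its underside is 1.5 mm above a seated disc; on a proud one it jams at 0.1 rad or more. Frame 8 mm thick, 52 mm opening for the tab.
- clamp_grip (a point): Centre of the black round grip bar at the clamp's free end: 12 mm thick, 84 mm long along the press's y, 158 mm from the hinge axis. Between the bar and the next crossbar towards the hinge 34 mm are open, and 63 mm between the two side arms.
- clamp_hinge (a point): Middle of the clamp's hinge axis (along the press's y), 80 mm behind the well's axis (press +x), 65.5 mm over the press's origin.
- mug: Bystander: ceramic mug, 76 mm across, 85 mm high, handle at its +y; origin centre of its underside. It stands at one side of the press, the cartridge at the other.
- bowl_large: Bystander: steel bowl 156 mm across, 55 mm high; origin centre of its underside.
- bowl_small: Bystander: steel bowl 116 mm across, 48 mm high, stacked in the large one; origin centre of its underside.
- flask: Bystander: food flask with screw lid, 86 mm across, 148 mm high; origin centre of its underside.
- mortar: Bystander: wooden mortar 84 mm across, 70 mm high; origin centre of its underside.
- sieve: Bystander: plastic sieve 124 mm across, 38 mm high, its handle reaching 170 mm out along its +x; origin centre of its underside.
Things that resemble listed ones, but are neither listed nor needed, are in the scene too. What is shaped like the cartridge but purple is not meant.

How it is judged:
By the outcome, as a careful person would: the job done as asked, in the order asked, and still so for the second after the job is handed in, with the robot touching nothing.
It also fails if it takes over 67 s, if anything falls off the work surface, if the arm or the gripper's body presses on something with over 40 N, if the wrist force passes 120 N, or if a joint passes its speed limit or range.

## Robot

A 6-joint arm with a two-finger parallel gripper is mounted at the origin on the work surface. World frame = base frame: x ahead of the robot, y to its left, z up, the work surface at z = 0. Lengths are in m, angles in rad, forces in N, time in s.
With the tool pointing down it reaches from about 0.275 to 0.725 m from the base axis. Payload 15.9 kg.
Tool frame: the origin (TCP) lies between the finger pads; the fingertips stand 11 mm ahead of it and the grasp point (between the pads) lies 8 mm behind it; z points along the fingers, y is the direction in which the jaws open and shut (so a half turn about z gives the same grasp; the last joint's range is limited). The gripper opens to 85 mm and grips with 20 to 120 N. Pads are 22 mm wide; open, the fingers measure 114 mm over their backs; the gripper's body (76 mm by 85 mm) begins 54 mm behind the grasp point. The pads swing forward as they close: fully open they stand 13 mm farther back than shut.
Start: joints at [1.221, 0.213, -0.034, 1.323, 0, 1.571], TCP at [0.171, 0.47, 0.242] pointing down, gripper open.
Joint ranges: [-2.98, 2.98], [-0.74, 1.72], [-1.14, 1.35], [-2.1, 2.04], [-1.57, 1.44], [-3.14, 3.14]. Speed limits (rad/s): [1.89, 1.89, 2.39, 2.57, 3.14, 3.14].

## Interface

Orientations are given as a unit quaternion [w, x, y, z].
In Python, from plant import * gives the robot as it stands.
- The arm moves only by the tool jog_arm, never from a script. Its argument "targets" is text: rows parted by semicolons, each of 5 numbers parted by spaces: the finger opening in cm, from 0 to 8.54, then the shift along the tool's x, y, z in cm, then the turn about the tool's z in degrees. A call has 1 to 5 rows; each row is the pose to reach, as a shift and turn from the pose measured when the call began, along the tool's axes at that moment; what a row does not reach only later rows make up. A row lasts 1/10 s, in which the tool goes at most 50 mm and 8.59 degrees, less where a joint would pass 70% of its speed; a pose out of reach is approached as far as the arm can. A call with a gripper value outside its range is refused whole. The fingers move at their own pace and stop on an object; "newtons" is the grip in N (left out, the last holds). Time passes only in rows, so rows that repeat a pose let the fingers close. It gives the time, the measured TCP pose, the force and the opening at its end, in the units of the state.
- read_state(): the state, without advancing time (a new reading comes with each control period).
- camera(name): name is "side" or "top"; returns (picture, depth): 420x560x3 uint8, red, green, blue; 420x560 float32, m along the optical axis (not along the pixel's ray), 0 where there is no reading.
- camera_model(name): a dict with "vertical_fov" (degrees; the focal length in pixels is half the picture's height over the tangent of half this angle, whatever the lens; pixels are square), "cx", "cy" (the principal point, pixels), "dist" ([k1, k2, p1, p2, k3] as OpenCV has them; the pictures are not rectified), "position" and "orientation" of the camera in the world. Camera axes: x right, y down, z forward; pixel columns grow to the right and rows downward; lengths in m; the calibration is good to about 2 mm. A picture is of the moment at which its call begins. camera_model takes no time and is no camera call.
- sign_off(): hands the job in, once; it reports no verdict.
The state is a dict: "time": time; "joint_positions": joint angles; "qvel": joint speeds; "joint_efforts": joint torques, N m; "ee_pos": TCP position; "eef_rot": TCP orientation; "wrist_force": force on the tool from outside, world axes, zero at the start; "torque": the same for the moment, N m; "grip_width": opening from 0.0 (shut) to 1.0 (fully open).
Only numpy, scipy, OpenCV 4.12 (cv2) and the standard library are available. Lean on these libraries where they do the work, as an engineer would, in place of code of your own. Each camera call takes 0.05 s, during which the arm holds its last target.

## Working session

There is one attempt and no reset: what is moved stays moved. The work goes in short steps, Python scripts to look and compute and a tool call to move; the robot and the scene stay as the last step left them, time stands still between calls to the robot, and variables do not carry over. Pictures are saved under pics/ and viewed, and the job is handed in when it is done.

Besides the shell and the picture viewer there is one more tool, called after ">>>" as name(argument=value, ...) on one line, values as JSON. jog_arm: Moves the arm, as the interface text tells. Its arguments: {"type":"object","properties":{"targets":{"type":"string"},"newtons":{"type":"number"}},"required":["targets"]}

```bash
ls; mkdir -p pics; cat > h.py <<'E'
from plant import *
import numpy as np, cv2
from scipy.spatial.transform import Rotation as R
def Rq(q): return R.from_quat([q[1],q[2],q[3],q[0]]).as_matrix()
def world(name,d,us,vs,z=None):
    """pixels->world; z array of depths"""
    m=camera_model(name); f=210/np.tan(np.radians(m["vertical_fov"])/2)
    K=np.array([[f,0,m["cx"]],[0,f,m["cy"]],[0,0,1]])
    p=np.stack([np.ravel(us),np.ravel(vs)],1).astype(float).reshape(-1,1,2)
    n=cv2.undistortPoints(p,K,np.array(m["dist"]))[:,0]
    zz=d[np.ravel(vs).astype(int),np.ravel(us).astype(int)] if z is None else np.ravel(z)
    c=np.c_[n,np.ones(len(n))]*zz[:,None]
    return c@Rq(m["orientation"]).T+np.array(m["position"])
def cloud(name,d):
    v,u=np.mgrid[0:420,0:560]
    return world(name,d,u,v).reshape(420,560,3)
def proj(name,P):
    m=camera_model(name); f=210/np.tan(np.radians(m["vertical_fov"])/2)
    K=np.array([[f,0,m["cx"]],[0,f,m["cy"]],[0,0,1]])
    Rm=Rq(m["orientation"]).T; t=-Rm@np.array(m["position"])
    return cv2.projectPoints(np.atleast_2d(P).astype(float),cv2.Rodrigues(Rm)[0],t,K,np.array(m["dist"]))[0][:,0]
E
python3 - <<'E'
from h import *
for n in("top","side"):
    p,d=camera(n); cv2.imwrite(f"pics/{n}0.png",p[:,:,::-1]); np.savez(f"{n}0.npz",p=p,d=d); print(camera_model(n))
print(read_state())
E
```

```text
pics
{'vertical_fov': 54.26881850239576, 'cx': 273.1027210341758, 'cy': 212.1885868422698, 'dist': array([-0.06084772,  0.        ,  0.        ,  0.        ,  0.        ]), 'position': array([ 0.38607645, -0.03104593,  1.29336121]), 'orientation': array([-0.0374275 ,  0.71119003, -0.70127113,  0.03204257])}
{'vertical_fov': 47.7117016946973, 'cx': 276.0233137141544, 'cy': 207.8893057889298, 'dist': array([-0.05754526,  0.        ,  0.        ,  0.        ,  0.        ]), 'position': array([-0.03576056, -0.6817473 ,  1.02960357]), 'orientation': array([-0.34416656,  0.87455139, -0.32171801,  0.1149207 ])}
{'time': 0.1, 'joint_positions': array([ 1.22099980e+00,  2.13353189e-01, -3.49270536e-02,  1.32349905e+00,
        2.09632991e-05,  1.57079149e+00]), 'qvel': array([-0.00078551, -0.00055769,  0.00078129,  0.00067836, -0.00051563,
        0.00028274]), 'joint_efforts': array([-4.31509216e-04, -6.87249756e+01,  4.87805486e+01,  1.22395702e-02,
       -4.61833588e-05,  2.04081334e-05]), 'ee_pos': array([0.17125622, 0.46947366, 0.24187003]), 'eef_rot': array([-9.58451053e-05,  1.74005556e-01,  9.84744548e-01, -4.82162314e-04]), 'wrist_force': array([-0.53724463,  0.32207079, -0.82541031]), 'torque': array([-0.01740917,  0.05395499, -0.0010399 ]), 'grip_width': 0.9985431345380947}
```

```bash
ls -la pics
```

```text
total 592
drwxr-xr-x 2 agent agent   4096 Dec  6 16:42 .
drwxr-xr-x 3 agent agent   4096 Dec  6 16:42 ..
-rw-r--r-- 1 agent agent 301422 Dec  6 16:42 side0.png
-rw-r--r-- 1 agent agent 293856 Dec  6 16:42 top0.png
```

View pics/top0.png

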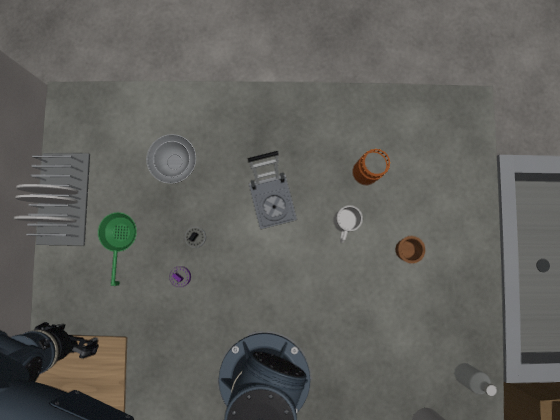

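View pics/side0.png

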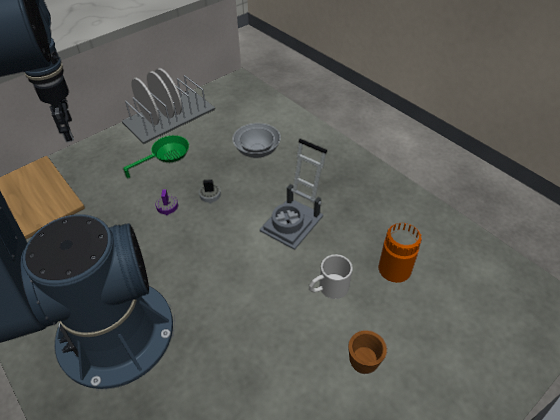

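The top view shows the steel cartridge with its black tab at (195,237), the purple look-alike at (180,277), and the press well at (274,207). The open clamp's grip bar is at (263,156) and the mug at (348,218). In the side view the cartridge is at (208,188) and purple is at (166,203). Two things could be taken for the cartridge: steel (195,237) and purple (180,277). I choose the steel one and will check it in a crop.

```bash
python3 - <<'E'
from h import *
a=np.load("top0.npz"); p=a["p"]; d=a["d"]
c1=cv2.resize(p[215:260,172:217],(400,400),interpolation=cv2.INTER_CUBIC)
c2=cv2.resize(p[185:230,251:296],(400,400),interpolation=cv2.INTER_CUBIC)
cv2.imwrite("pics/crop0.png",np.hstack([c1,c2])[:,:,::-1])
s=np.load("side0.npz"); 
c3=cv2.resize(s["p"][165:215,180:240],(400,333),interpolation=cv2.INTER_CUBIC)
c4=cv2.resize(s["p"][195:245,258:318],(400,333),interpolation=cv2.INTER_CUBIC)
cv2.imwrite("pics/crop1.png",np.hstack([c3,c4])[:,:,::-1])
for n,a in(("top",a),("side",s)):
    C=cloud(n,a["d"]); np.save(n+"C.npy",C)
    print(n, "floor", np.median(C[300:330,200:215] if n=="top" else C[330:340,250:270],axis=(0,1)))
C=np.load("topC.npy")
for (u,v) in [(194,237),(274,207),(263,156),(195,229),(348,218),(256,190),(295,220),(258,228),(181,276)]:
    print(u,v,C[v,u].round(4))
# tab
for n,(v0,v1,u0,u1) in (("top",(215,260,172,217)),("side",(165,215,180,240))):
    C=np.load(n+"C.npy")[v0:v1,u0:u1]; z=C[...,2]; 
    print("zs",np.percentile(z,[1,50,90,99]))
    m=(z>0.05)&(z<0.09); q=C[m]; print(n,"tab",m.sum(),q.mean(0),q.min(0),q.max(0))
    m=(z>0.02)&(z<0.036); q=C[m]; print(n,"disc",m.sum(),q.mean(0),q.min(0),q.max(0))
E
```

```text
top floor [0.19095263 0.18091053 0.00033802]
side floor [ 2.62906671e-01 -2.30886054e-01  1.70579487e-04]
194 237 [0.4288 0.2152 0.0686]
274 207 [ 0.5266 -0.0231  0.0313]
263 156 [0.641  0.0069 0.2255]
195 229 [0.4551 0.2213 0.0266]
348 218 [ 0.4977 -0.2567  0.0068]
256 190 [0.5822 0.0348 0.011 ]
295 220 [ 0.4889 -0.0895  0.0096]
258 228 [ 0.4628  0.0269 -0.003 ]
181 276 [0.3106 0.2568 0.0413]
zs [-0.00581612  0.00023924  0.00498113  0.07053491]
top tab 50 [0.42976205 0.21994307 0.06678179] [0.41669611 0.208558   0.05057211] [0.44387243 0.23224063 0.0740207 ]
top disc 63 [0.43072739 0.21627144 0.02871383] [0.39935429 0.18850383 0.0210749 ] [0.46139763 0.25198809 0.03505875]
zs [-0.00397996  0.00123791  0.0059392   0.06869338]
side tab 80 [0.43317109 0.21767612 0.06279708] [0.42001871 0.20634201 0.05003351] [0.4467733  0.23059222 0.07334605]
side disc 94 [0.4261297  0.20534416 0.02770185] [0.40250949 0.18694885 0.02006116] [0.465527   0.2450111  0.03586697]
```

View pics/crop0.png

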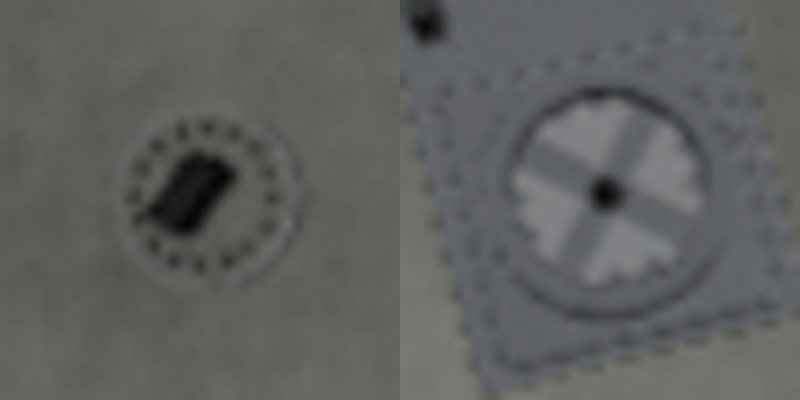

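View pics/crop1.png

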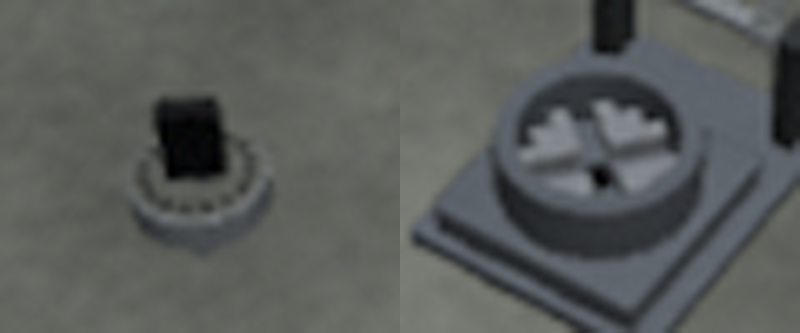

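The left crop shows the steel disc with the black oblong tab, which is the right one. The right crop shows the well with the slots' cross on the seat, so a first slot angle can be measured from the picture. Next I fit poses from both views.

```bash
cat > fit.py <<'E'
from h import *
from scipy.optimize import minimize
S={n:np.load(n+"0.npz") for n in("top","side")}
def hullmask(n,P,roi,sc=4):
    v0,v1,u0,u1=roi; q=(proj(n,P)-[u0,v0]+.5)*sc
    m=np.zeros(((v1-v0)*sc,(u1-u0)*sc),np.uint8)
    cv2.fillConvexPoly(m,cv2.convexHull(np.round(q*16).astype(np.int32)),255,shift=4)
    return cv2.resize(m,(u1-u0,v1-v0),interpolation=cv2.INTER_AREA)/255.
roi={"top":(215,260,172,217),"side":(165,215,180,240)}
def tab(x,y,a):
    c,s=np.cos(a),np.sin(a)
    return np.array([[x+c*i*.014-s*j*.006,y+s*i*.014+c*j*.006,z] for i in(-1,1) for j in(-1,1) for z in(.029,.069)])
obs={}
for n in roi:
    v0,v1,u0,u1=roi[n]; g=S[n]["p"][v0:v1,u0:u1].max(2).astype(float)
    bg=np.median(g); obs[n]=np.clip((bg-g)/(bg-25),0,1); 
def cost(x,ns=("top","side")): return sum(((hullmask(n,tab(*x),roi[n])-obs[n])**2).sum() for n in ns)
for ns in(("top",),("side",),("top","side")):
    best=min((minimize(cost,[.43,.217,a],args=(ns,),method="Nelder-Mead",options=dict(initial_simplex=np.array([[.43,.217,a],[.436,.217,a],[.43,.223,a],[.43,.217,a+.3]]))) for a in np.arange(0,3.1,.4)),key=lambda r:r.fun)
    print(ns,best.x.round(4),np.degrees(best.x[2])%180,best.fun)
E
python3 fit.py
python3 - <<'E'
from h import *
T=np.load("top0.npz"); S=np.load("side0.npz")
C=np.load("topC.npy"); D=np.load("sideC.npy")
# hole & cross on plane
def onplane(n,uv,z):
    m=camera_model(n); o=np.array(m["position"])
    uv=np.atleast_2d(uv); w=world(n,None,uv[:,0],uv[:,1],z=np.ones(len(uv)))
    r=w-o; return o+r*((z-o[2])/r[:,2])[:,None]
# top crop pixel: u=251+ (X-400)*45/400 -? centre convention
f=lambda X,Y:(251+(X-400+.5)*45/400-.5,185+(Y+.5)*45/400-.5)
P=onplane("top",[f(605,193),f(540,155),f(700,225),f(645,125),f(570,275)],.04); print(P.round(4))
print(np.degrees(np.arctan2(*(P[2]-P[1])[[1,0]])),np.degrees(np.arctan2(*(P[4]-P[3])[[1,0]])))
# points around well rim/block/bar
for n,Q in(("top",C),("side",D)):
    z=Q[...,2]; near=(np.hypot(Q[...,0]-.53,Q[...,1]+.02)<.06)
    m=near&(z>.052)&(z<.063); q=Q[m]; print(n,"rim",m.sum(),q.mean(0),q.min(0),q.max(0))
    m=(np.hypot(Q[...,0]-.6,Q[...,1]-0)<.15)&(z>.2); q=Q[m]; print(n,"high",m.sum(),q.mean(0),q.min(0),q.max(0))
    blk=m&(S["p"] if n=="side" else T["p"]).max(2).__lt__(45); q=Q[blk]; print(n,"bar",blk.sum(),q.mean(0),q.min(0),q.max(0))
for n,p,r in(("top",T["p"],(140,240,240,310)),("side",S["p"],(130,250,250,335))):
    c=p[r[0]:r[1],r[2]:r[3]]; cv2.imwrite(f"pics/press_{n}.png",cv2.resize(c,None,fx=6,fy=6,interpolation=cv2.INTER_CUBIC)[:590,:,::-1])
E
```

```text
('top',) [0.4314 0.2224 2.5286] 144.87901043335097 12.551426189902546
('side',) [ 0.4334  0.221  -0.653 ] 142.58515479433942 21.837955712141834
[[ 0.5279 -0.0219  0.04  ]
 [ 0.5409  0.0008  0.04  ]
 [ 0.5172 -0.0549  0.04  ]
 [ 0.5518 -0.0355  0.04  ]
 [ 0.4993 -0.0102  0.04  ]]
-112.98227929475978 154.38078954139093
top rim 260 [ 0.52786412 -0.02367161  0.05676163] [ 0.48432583 -0.06583836  0.05212286] [0.56999946 0.01948749 0.06218461]
top high 161 [0.64024662 0.00688755 0.22171799] [ 0.62371464 -0.03307529  0.20081315] [0.65634327 0.04696171 0.22957222]
top bar 117 [0.64125466 0.00820932 0.22390298] [ 0.62732753 -0.03026961  0.21884937] [0.65584668 0.04696171 0.22957222]
side rim 300 [ 0.52897914 -0.02692329  0.05685719] [ 0.48627844 -0.07022783  0.05200642] [0.57430494 0.01910419 0.06209005]
side high 180 [0.64027827 0.00529876 0.21966362] [ 0.6239802  -0.03496265  0.20108019] [0.65825816 0.04866598 0.22956003]
side bar 110 [0.64096883 0.00246378 0.22239492] [ 0.62823672 -0.0340417   0.21436722] [0.65825816 0.04364444 0.22956003]Traceback (most recent call last):
  File "fit.py",
[... 909 characters left out ...]
st(x,ns=("top","side")): return sum(((hullmask(n,tab(*x),roi[n])-obs[n])**2).sum() for n in ns)
                                          ~~~^^^^^^^^^^^^^^^^^^^^^^^^^^^^^^^^^^^^^^^^^^^^^^^^^^^^^^^^^^^^
  File "fit.py", line 17, in <genexpr>
    def cost(x,ns=("top","side")): return sum(((hullmask(n,tab(*x),roi[n])-obs[n])**2).sum() for n in ns)
                                                ~~~~~~~~^^^^^^^^^^^^^^^^^^
  File "fit.py", line 5, in hullmask
    v0,v1,u0,u1=roi; q=(proj(n,P)-[u0,v0]+.5)*sc
                        ~~~~^^^^^
  File "h.py", line 18, in proj
    m=camera_model(name); f=210/np.tan(np.radians(m["vertical_fov"])/2)
ValueError: time passes only in moves, steps and waits
```

```bash
sleep 5
```

```text
(no output)
```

View pics/press_top.png

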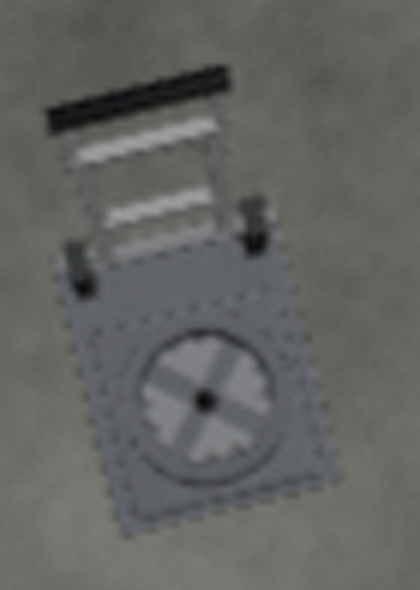

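View pics/press_side.png

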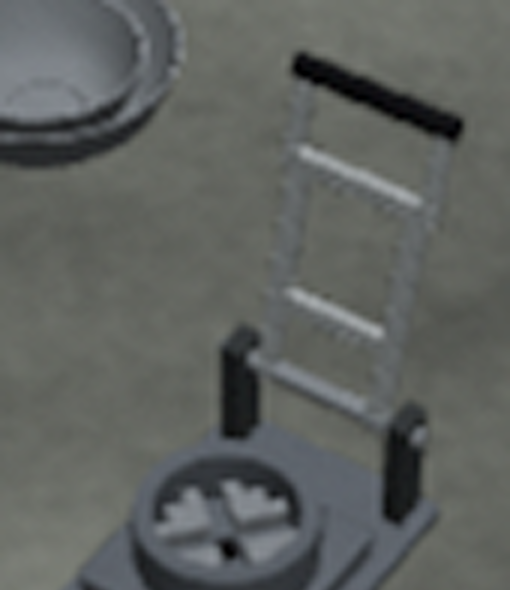

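```bash
python3 - <<'E'
from h import *
import pickle
pickle.dump({n:camera_model(n) for n in("top","side")},open("cm.pkl","wb"))
E
sed -i 's/^from plant import \*/import sys,pickle\nif not globals().get("OFF",False) and "OFF" not in __import__("os").environ:\n    from plant import */' h.py
cat >> h.py <<'E'
_cm=pickle.load(open("cm.pkl","rb"))
def camera_model(n): return _cm[n]
def onplane(n,uv,z):
    m=camera_model(n); o=np.array(m["position"])
    uv=np.atleast_2d(uv); w=world(n,None,uv[:,0],uv[:,1],z=np.ones(len(uv)))
    r=w-o; return o+r*((z-o[2])/r[:,2])[:,None]
E
export OFF=1; timeout 100 python3 fit.py
cat > pressfit.py <<'E'
from h import *
from scipy.optimize import least_squares
# rim by circle: pixels classed by height, fit outline of rim/well edge using cloud
for n in("top","side"):
    d=np.load(n+"0.npz"); C=np.load(n+"C.npy"); z=C[...,2]; p=d["p"]
    near=np.hypot(C[...,0]-.53,C[...,1]+.02)<.07
    m=near&(abs(z-.057)<.004); q=C[m]
    # annulus fit: maximise points within 34..44 mm
    def cost(c): 
        r=np.hypot(q[:,0]-c[0],q[:,1]-c[1]); return np.maximum(0,r-.044)+np.maximum(0,.034-r)
    r=least_squares(lambda c:cost(c)*1000,[.528,-.022],loss="soft_l1"); print(n,"well",r.x,len(q),np.abs(r.fun).mean())
    v,u=np.nonzero(m)
    P=onplane(n,np.c_[u,v],.057)
    q=P; r=least_squares(lambda c:cost(c)*1000,[.528,-.022],loss="soft_l1"); print(n,"well plane",r.x)
    b=(np.hypot(C[...,0]-.64,C[...,1]-.006)<.07)&(z>.205)&(p.max(2)<50)
    q=C[b][:,:]; c=q.mean(0); w,V=np.linalg.eigh(np.cov(q.T)); print(n,"bar dir",V[:,2],"len",np.ptp((q-c)@V[:,2]),"mid",c+V[:,2]*((q-c)@V[:,2]).max()/2+V[:,2]*((q-c)@V[:,2]).min()/2)
    # foot plate / block
    m=(np.hypot(C[...,0]-.53,C[...,1]+.02)<.13)&(z>.005)&(z<.016)
    q=C[m][:,:2].astype(np.float32); print(n,"plate",cv2.minAreaRect(q))
E
python3 pressfit.py
```

```text
('top',) [0.4314 0.2224 2.5286] 144.87901043335097 12.551426189902546
('side',) [ 0.4334  0.221  -0.653 ] 142.58515479433942 21.837955712141834
('top', 'side') [0.4329 0.2216 2.5136] 144.01650668734513 35.74154853559032
top well [ 0.52716316 -0.02363085] 240 0.0035096177189409064
top well plane [ 0.52711676 -0.02360922]
top bar dir [-0.2640399   0.96445201  0.01073574] len 0.08147362735224328 mid [0.64138377 0.00820284 0.22379704]
top plate ((0.5249574780464172, -0.017623037099838257), (0.2301616668701172, 0.2478206753730774), 36.526519775390625)
side well [ 0.53021523 -0.02454006] 273 0.09079700974885198
side well plane [ 0.5298635  -0.02532644]
side bar dir [-0.26757449  0.96352382  0.00507415] len 0.08269883101931966 mid [0.64014151 0.006      0.22249516]
side plate ((0.5226539373397827, -0.02446603775024414), (0.2260928899049759, 0.24604438245296478), 24.65046501159668)
```

```bash
export OFF=1; cat > slot.py <<'E'
from h import *
def prof(n,p,cx,cy,show=False):
    g=p.max(2).astype(np.float32); th=np.radians(np.arange(0,360,1)); best=None
    def I(cx,cy,r=np.linspace(.012,.024,7)):
        P=np.stack([cx+r[:,None]*np.cos(th),cy+r[:,None]*np.sin(th),np.full((len(r),360),.040)],-1).reshape(-1,3)
        q=proj(n,P).astype(np.float32); return cv2.remap(g,q[:,:1],q[:,1:],cv2.INTER_CUBIC).reshape(len(r),360)
    # model: dark if within 6mm of either slot axis
    for dx in np.arange(-4,4.1,1)/1000:
      for dy in np.arange(-4,4.1,1)/1000:
        A=I(cx+dx,cy+dy); A=A-A.mean(); r=np.linspace(.012,.024,7)[:,None]
        for a in np.arange(0,90,1):
            t=th[None]-np.radians(a); d=np.minimum(abs(r*np.sin(t)),abs(r*np.cos(t)))
            M=1/(1+np.exp(-(d-.006)/.0008)); M=M-M.mean(); c=(A*M).sum()/np.sqrt((A*A).sum()*(M*M).sum())
            if best is None or c>best[0]: best=(c,a,cx+dx,cy+dy)
    return best
if __name__=="__main__":
    for n in("top","side"): print(n,prof(n,np.load(n+"0.npz")["p"],.528,-.024))
    for n in("top","side"):
        p=np.load(n+"0.npz")["p"]; x,y=np.meshgrid(np.linspace(.568,.488,400),np.linspace(.016,-.064,400),indexing="ij")
        q=proj(n,np.stack([x,y,np.full_like(x,.04)],-1).reshape(-1,3)).astype(np.float32).reshape(400,400,2)
        cv2.imwrite(f"pics/rect_{n}.png",cv2.remap(p,q[...,0],q[...,1],cv2.INTER_CUBIC)[:,:,::-1])
E
python3 slot.py; python3 -c "
import cv2,numpy as np
cv2.imwrite('pics/rect.png',np.hstack([cv2.imread('pics/rect_top.png'),cv2.imread('pics/rect_side.png')]))"
```

```text
top (np.float64(0.9817319959341614), np.int64(64), np.float64(0.529), np.float64(-0.023))
side (np.float64(0.8363337958836274), np.int64(63), np.float64(0.53), np.float64(-0.023))
```

View pics/rect.png

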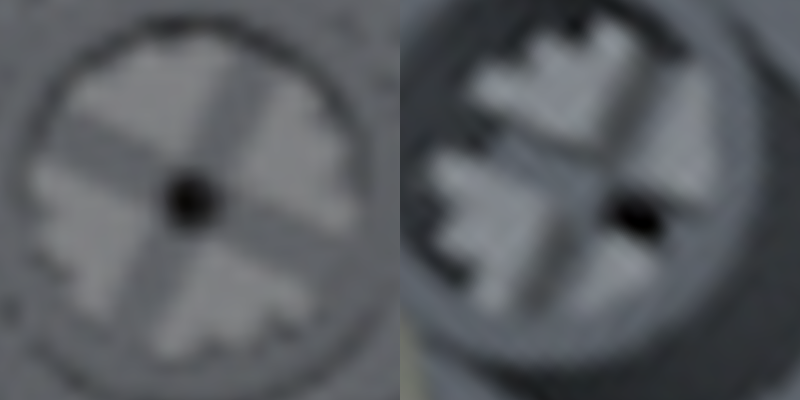

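```bash
cat > go.py <<'E'
from h import *
def go(x,y,z,yaw=None,s=None):
    s=s or read_state(); M=Rq(s["eef_rot"]); sh=M.T@(np.array([x,y,z])-s["ee_pos"])*100
    cur=np.degrees(np.arctan2(M[1,0],M[0,0])); t=0 if yaw is None else -((yaw-cur+180)%360-180)
    print("yaw now",cur.round(2),"shift cm",sh.round(2),"turn",round(t,2))
def st():
    s=read_state(); M=Rq(s["eef_rot"]); print("t",round(s["time"],2),"p",s["ee_pos"].round(4),"yaw",np.degrees(np.arctan2(M[1,0],M[0,0])).round(2),"F",s["wrist_force"].round(2),"T",s["torque"].round(3),"w",round(s["grip_width"],3),"q",s["joint_positions"].round(2))
E
python3 - <<'E'
from go import *
st(); go(.433,.2216,.15,144); go(.433,.2216,.047,144)
E
```

```text
t 0.1 p [0.1713 0.4695 0.2419] yaw 159.96 F [-0.54  0.32 -0.83] T [-0.017  0.054 -0.001] w 0.999 q [ 1.22  0.21 -0.03  1.32  0.    1.57]
yaw now 159.96 shift cm [-33.08 -14.31   9.2 ] turn 15.96
yaw now 159.96 shift cm [-33.08 -14.3   19.5 ] turn 15.96
```

>>> jog_arm(targets="8.5 -33.1 -14.3 9.2 16; 8.5 -33.1 -14.3 9.2 16; 8.5 -33.1 -14.3 9.2 16; 8.5 -33.1 -14.3 9.2 16; 8.5 -33.1 -14.3 9.2 16", newtons=30)

```text
time: 0.6
ee_pos: [0.3481, 0.3014, 0.1798]
eef_rot: [-0.0, 0.309, 0.951, -0.001]
wrist_force: [0.5, 1.7, -0.6]
grip_width: 0.996
```

```bash
python3 -c "
from go import *
st(); go(.433,.2216,.15,144); go(.433,.2216,.047,144)"
```

```text
t 0.6 p [0.3481 0.3014 0.1798] yaw 143.97 F [ 0.52  1.7  -0.65] T [ 0.016 -0.013 -0.015] w 0.996 q [ 0.71  0.15 -0.26  1.15 -0.    1.34]
yaw now 143.97 shift cm [-11.56  -1.46   2.98] turn -0.03
yaw now 143.97 shift cm [-11.56  -1.45  13.28] turn -0.03
```

>>> jog_arm(targets="8.5 -11.6 -1.5 3 0; 8.5 -11.6 -1.5 3 0; 8.5 -11.6 -1.5 3 0; 8.5 -11.6 -1.5 3 0; 8.5 -11.6 -1.5 3 0")

```text
time: 1.1
ee_pos: [0.4329, 0.2207, 0.1495]
eef_rot: [-0.0, 0.31, 0.951, -0.001]
wrist_force: [0.5, 0.6, 1.8]
grip_width: 0.993
```

```bash
python3 -c "
from go import *
st(); go(.433,.2216,.15,144); go(.433,.2216,.047,144)
for n in('top','side'):
    p,d=camera(n); np.savez(n+'1.npz',p=p,d=d); q=proj(n,[.433,.222,.06])[0].astype(int); c=p[q[1]-45:q[1]+45,q[0]-45:q[0]+45]; cv2.imwrite('pics/%s1.png'%n,cv2.resize(c,(400,400),interpolation=cv2.INTER_CUBIC)[:,:,::-1])
cv2.imwrite('pics/c1.png',np.hstack([cv2.imread('pics/top1.png'),cv2.imread('pics/side1.png')]))
"
```

```text
t 1.1 p [0.4329 0.2207 0.1495] yaw 143.91 F [0.48 0.62 1.84] T [ 0.007 -0.065  0.019] w 0.993 q [ 0.47  0.22 -0.26  1.09 -0.    1.1 ]
yaw now 143.91 shift cm [ 0.04  0.07 -0.05] turn -0.09
yaw now 143.91 shift cm [ 0.04  0.09 10.25] turn -0.09
```

View pics/c1.png

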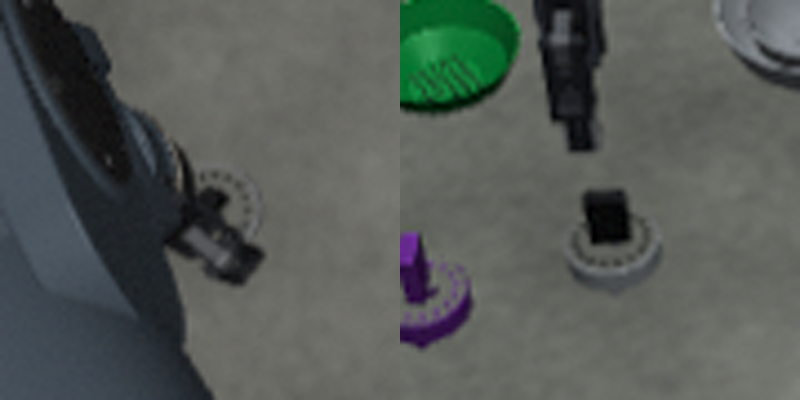

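The gripper stands above the steel cartridge. One jaw is visible in the top crop at (235,260), and the tab is untouched at (605,215) in the side crop. I'll check the finger's projected position against the picture.

```bash
OFF=1 python3 -c "
from h import *
t=np.array([.4329,.2207,.1495]); a=np.radians(143.9); y=np.array([np.sin(a),-np.cos(a),0])
y=np.array([np.cos(a-np.pi/2),np.sin(a-np.pi/2),0])
for n in('top','side'):
    p=np.load(n+'1.npz')['p'].copy()
    q0=proj(n,[.433,.222,.06])[0].astype(int)
    pts=[t+[0,0,.002],t+y*.05+[0,0,.002],t-y*.05+[0,0,.002]]
    print(n,[((proj(n,P)[0]-q0+45)*400/90).round() for P in pts])"
```

```text
top [array([174., 197.]), array([112., 150.]), array([237., 245.])]
side [array([185., 100.]), array([188.,  48.]), array([182., 154.])]
```

The projections agree with the picture, so I descend.

>>> jog_arm(targets="8.5 0 0.1 4 0; 8.5 0 0.1 7 0; 8.5 0 0.1 9 0; 8.5 0 0.1 10.2 0; 8.5 0 0.1 10.2 0")

```text
time: 1.7
ee_pos: [0.4321, 0.2226, 0.0471]
eef_rot: [-0.001, 0.308, 0.951, -0.001]
wrist_force: [0.5, -0.0, 1.0]
grip_width: 0.994
```

>>> jog_arm(targets="0.8 0 0 0 0; 0.8 0 0 0 0; 0.8 0 0 0 0; 0.8 0 0 0 0; 0.8 0 0 0 0", newtons=40)

```text
time: 2.2
ee_pos: [0.4323, 0.2226, 0.0475]
eef_rot: [-0.001, 0.308, 0.951, -0.001]
wrist_force: [-1.1, -0.5, 1.9]
grip_width: 0.135
```

>>> jog_arm(targets="0.8 0 0 -1 0; 0.8 0 0 -4 0; 0.8 0 0 -8 0; 0.8 0 0 -9 0; 0.8 0 0 -9 0")

```text
time: 2.7
ee_pos: [0.4334, 0.2232, 0.1393]
eef_rot: [0.001, 0.308, 0.951, 0.0]
wrist_force: [-0.0, 0.7, -3.6]
grip_width: 0.131
```

```bash
python3 -c "
from go import *
st(); go(.529,-.023,.14,154)"
```

```text
t 2.7 p [0.4334 0.2232 0.1393] yaw 144.08 F [-0.02  0.66 -3.6 ] T [-0.026 -0.024  0.045] w 0.131 q [ 0.48  0.23 -0.28  1.06 -0.    1.1 ]
yaw now 144.08 shift cm [-22.19 -14.33  -0.06] turn -9.92
```

>>> jog_arm(targets="0.8 -2 -1.3 0 -1; 0.8 -5 -3.2 0 -3; 0.8 -8.5 -5.5 0 -5; 0.8 -12 -7.8 0 -7; 0.8 -15 -9.7 0 -9")

```text
time: 3.2
ee_pos: [0.4975, 0.0547, 0.1379]
eef_rot: [-0.0, 0.232, 0.973, -0.0]
wrist_force: [0.4, 0.1, -3.1]
grip_width: 0.133
```

```bash
python3 -c "
from go import *
st(); go(.529,-.023,.13,154)"
```

```text
t 3.2 p [0.4975 0.0547 0.1379] yaw 153.14 F [ 0.37  0.11 -3.05] T [ 0.013 -0.101  0.   ] w 0.133 q [ 0.11  0.26 -0.24  1.07 -0.    0.58]
yaw now 153.14 shift cm [-6.32 -5.5   0.79] turn -0.86
```

>>> jog_arm(targets="0.8 -2.5 -2.2 0.3 -1; 0.8 -5 -4.4 0.6 -1; 0.8 -6.3 -5.5 0.8 -1; 0.8 -6.3 -5.5 0.8 -1; 0.8 -6.3 -5.5 0.8 -1")

```text
time: 3.7
ee_pos: [0.5282, -0.0226, 0.129]
eef_rot: [-0.001, 0.224, 0.975, -0.0]
wrist_force: [0.5, -0.7, -2.8]
grip_width: 0.129
```

```bash
python3 -c "
from go import *
st(); 
for n in('top','side'):
    p,d=camera(n); np.savez(n+'2.npz',p=p,d=d); q=proj(n,[.529,-.023,.08])[0].astype(int); c=p[q[1]-40:q[1]+40,q[0]-40:q[0]+40]; cv2.imwrite('pics/%s2.png'%n,cv2.resize(c,(400,400),interpolation=cv2.INTER_CUBIC)[:,:,::-1])
cv2.imwrite('pics/c2.png',np.hstack([cv2.imread('pics/top2.png'),cv2.imread('pics/side2.png')]))
"
```

```text
t 3.7 p [ 0.5282 -0.0226  0.129 ] yaw 154.11 F [ 0.51 -0.71 -2.79] T [ 0.04  -0.045 -0.013] w 0.129 q [-0.04  0.32 -0.18  1.07  0.    0.41]
```

View pics/c2.png

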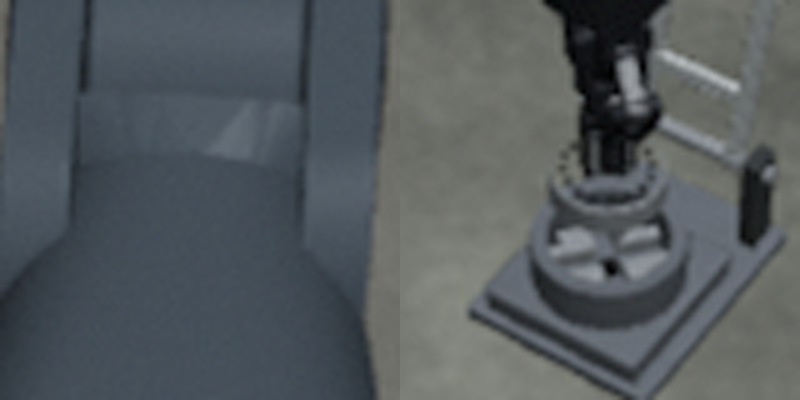

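The top view is blocked by the arm. The side view shows the disc hanging above the well at about (610,190). I measure the disc relative to the well in that one camera, so calibration bias cancels.

```bash
cat > rel.py <<'E'
from h import *
from scipy.optimize import minimize
d=np.load("side2.npz"); p=d["p"]; C=cloud("side",d["d"]); z=C[...,2]
near=np.hypot(C[...,0]-.529,C[...,1]+.023)<.045
# silhouette fit: disc mask = points z in (.085,.118)
m=near&(z>.084)&(z<.116)
v,u=np.nonzero(m); print(m.sum(),u.min(),u.max(),v.min(),v.max())
top=near&(abs(z-.1105)<.004); q=C[top]; print("top pts",len(q),q.mean(0),q.min(0),q.max(0))
a=np.linspace(0,2*np.pi,90)
def sil(x,y,z0):
    P=[]
    for r,zz in((.032,z0+.011),(.032,z0+.027),(.030,z0+.029),(.030,z0+.009)):
        P.append(np.c_[x+r*np.cos(a),y+r*np.sin(a),np.full(90,zz)])
    return np.vstack(P)
H=cv2.convexHull(np.c_[u,v].astype(np.int32))
roi=(v.min()-6,v.max()+6,u.min()-6,u.max()+6)
def hm(P,sc=4):
    v0,v1,u0,u1=roi; q=(proj("side",P)-[u0,v0]+.5)*sc
    M=np.zeros(((v1-v0)*sc,(u1-u0)*sc),np.uint8); cv2.fillConvexPoly(M,cv2.convexHull(np.round(q*16).astype(np.int32)),255,shift=4)
    return cv2.resize(M,(u1-u0,v1-v0),interpolation=cv2.INTER_AREA)/255.
z0=.129-.0475
O=np.zeros(p.shape[:2],np.uint8); cv2.fillConvexPoly(O,H,1); O=O[roi[0]:roi[1],roi[2]:roi[3]].astype(float)
f=lambda x:((hm(sil(x[0],x[1],z0))-O)**2).sum()
r=minimize(f,[.529,-.023],method="Nelder-Mead",options=dict(initial_simplex=[[.529,-.023],[.535,-.023],[.529,-.017]])); print("disc xy (z fixed)",r.x,r.fun)
im=p.copy(); im=cv2.resize(im[120:260,220:350],None,fx=5,fy=4.0*1.25,interpolation=cv2.INTER_CUBIC)
def draw(P,c):
    q=((proj("side",P)-[220,120]+.5)*5).astype(int); cv2.polylines(im,[q.reshape(-1,1,2)],True,c,1)
ci=lambda x,y,zz,r: np.c_[x+r*np.cos(a),y+r*np.sin(a),np.full(90,zz)]
draw(ci(*r.x,z0+.027,.032),(255,0,0)); draw(ci(*r.x,z0+.011,.032),(255,0,0))
draw(ci(.530,-.0245,.057,.044),(0,255,0)); draw(ci(.530,-.0245,.057,.034),(0,255,0))
cv2.imwrite("pics/rel.png",im[:590,:,::-1])
E
OFF=1 python3 rel.py
```

```text
169 276 299 196 214
top pts 84 [ 0.52117796 -0.03482769  0.11035333] [ 0.49859641 -0.05692932  0.1065838 ] [0.56094351 0.00601842 0.11445972]
disc xy (z fixed) [ 0.5306294  -0.02305124] 36.50994232987313
```

View pics/rel.png

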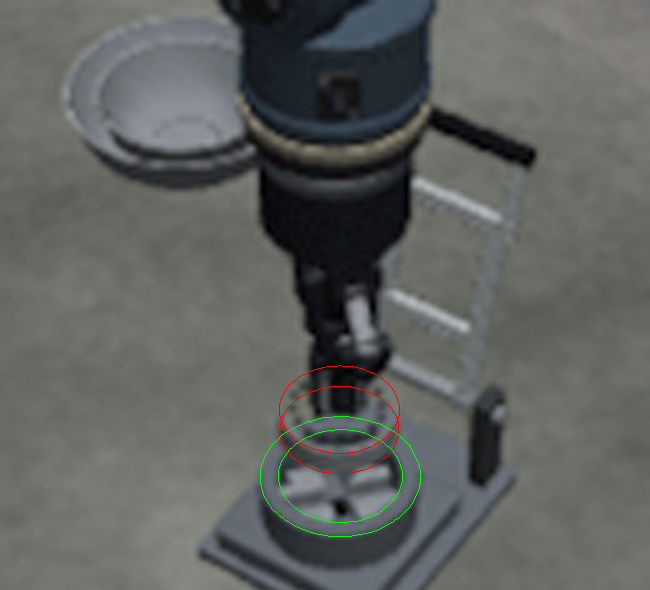

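```bash
cat >> rel.py <<'E'
def over(xy,w,name):
    im=cv2.resize(p[180:240,260:320],(590,590),interpolation=cv2.INTER_CUBIC); s=590/60
    def draw(P,c):
        q=((proj("side",P)-[260,180]+.5)*s).astype(int); cv2.polylines(im,[q.reshape(-1,1,2)],True,c,1)
    draw(ci(*xy,z0+.027,.032),(255,0,0)); draw(ci(*xy,z0+.011,.032),(255,0,0))
    draw(ci(*w,.057,.044),(0,255,0)); draw(ci(*w,.057,.034),(0,255,0))
    cv2.imwrite(name,im[:,:,::-1])
over((.5306,-.0231),(.530,-.0245),"pics/rel2.png")
E
OFF=1 python3 rel.py
```

```text
169 276 299 196 214
top pts 84 [ 0.52117796 -0.03482769  0.11035333] [ 0.49859641 -0.05692932  0.1065838 ] [0.56094351 0.00601842 0.11445972]
disc xy (z fixed) [ 0.5306294  -0.02305124] 36.50994232987313
```

View pics/rel2.png

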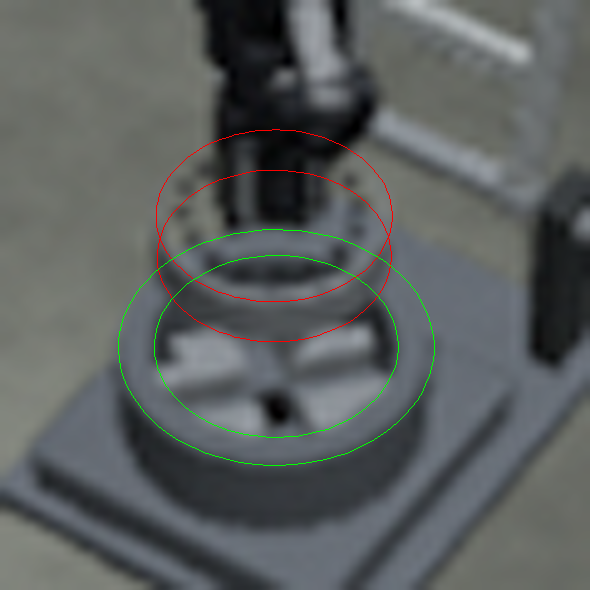

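```bash
python3 -c "
from go import *
st(); go(.528,-.0238,.093,154)"
```

```text
t 3.8 p [ 0.5283 -0.022   0.1295] yaw 154.18 F [-0.09  0.38 -3.13] T [ 0.058 -0.014 -0.019] w 0.134 q [-0.04  0.32 -0.18  1.07 -0.    0.41]
yaw now 154.18 shift cm [-0.05 -0.18  3.65] turn 0.18
```

>>> jog_arm(targets="0.8 0 -0.15 1 0; 0.8 0 -0.15 2 0; 0.8 0 -0.15 2.8 0; 0.8 0 -0.15 3.3 0; 0.8 0 -0.15 3.6 0")

```text
time: 4.3
ee_pos: [0.5273, -0.0232, 0.0928]
eef_rot: [-0.001, 0.223, 0.975, -0.0]
wrist_force: [0.8, -0.6, -2.5]
grip_width: 0.131
```

>>> jog_arm(targets="0.8 0 0 0.1 0; 0.8 0 0 0.2 0; 0.8 0 0 0.3 0; 0.8 0 0 0.3 0")

```text
time: 4.7
ee_pos: [0.5274, -0.0232, 0.0899]
eef_rot: [-0.001, 0.223, 0.975, -0.0]
wrist_force: [-0.2, -0.4, -3.0]
grip_width: 0.134
```

```bash
python3 -c "
from go import *
st()
st()"
```

```text
t 4.7 p [ 0.5274 -0.0232  0.0899] yaw 154.19 F [-0.23 -0.42 -3.05] T [ 0.026 -0.017  0.036] w 0.134 q [-0.04  0.35 -0.25  0.98 -0.    0.41]
t 4.7 p [ 0.5274 -0.0232  0.0899] yaw 154.19 F [-0.23 -0.42 -3.05] T [ 0.026 -0.017  0.036] w 0.134 q [-0.04  0.35 -0.25  0.98 -0.    0.41]
```

No contact yet, and the disc is inside the mouth. I lower in 1 mm steps.

>>> jog_arm(targets="0.8 0 0 0.1 0; 0.8 0 0 0.2 0; 0.8 0 0 0.3 0; 0.8 0 0 0.3 0")

```text
time: 5.1
ee_pos: [0.5273, -0.0232, 0.0867]
eef_rot: [-0.001, 0.223, 0.975, -0.0]
wrist_force: [-0.3, 0.2, -3.3]
grip_width: 0.131
```

>>> jog_arm(targets="0.8 0 0 0.1 0; 0.8 0 0 0.2 0; 0.8 0 0 0.2 0")

```text
time: 5.4
ee_pos: [0.5272, -0.0232, 0.0846]
eef_rot: [-0.001, 0.223, 0.975, -0.0]
wrist_force: [0.7, -0.6, -3.5]
grip_width: 0.136
```

It is already 3 mm below the proud height with no force, so the feet are entering the slots. I continue down.

>>> jog_arm(targets="0.8 0 0 0.1 0; 0.8 0 0 0.2 0; 0.8 0 0 0.3 0; 0.8 0 0 0.3 0")

```text
time: 5.8
ee_pos: [0.5272, -0.0232, 0.0815]
eef_rot: [-0.001, 0.223, 0.975, -0.0]
wrist_force: [1.1, 0.2, -3.0]
grip_width: 0.135
```

>>> jog_arm(targets="0.8 0 0 0.1 0; 0.8 0 0 0.2 0; 0.8 0 0 0.3 0; 0.8 0 0 0.3 0")

```text
time: 6.2
ee_pos: [0.5272, -0.0232, 0.0785]
eef_rot: [-0.001, 0.223, 0.975, -0.0]
wrist_force: [-0.0, 0.2, -1.4]
grip_width: 0.13
```

>>> jog_arm(targets="0.8 0 0 0.1 0; 0.8 0 0 0.1 1.5; 0.8 0 0 0.1 3; 0.8 0 0 0.1 4; 0.8 0 0 0.1 4")

```text
time: 6.7
ee_pos: [0.5278, -0.0229, 0.0778]
eef_rot: [-0.001, 0.257, 0.966, 0.0]
wrist_force: [2.5, 5.1, 4.7]
grip_width: 0.136
```

```bash
python3 -c "
from go import *
st()"
```

```text
t 6.7 p [ 0.5278 -0.0229  0.0778] yaw 150.17 F [2.53 5.1  4.69] T [ 1.076 -0.609  0.368] w 0.136 q [-0.04  0.36 -0.26  0.95  0.    0.48]
```

>>> jog_arm(targets="0.8 0 0 0 -2; 0.8 0 0 0 -4; 0.8 0 0 0 -6; 0.8 0 0 0 -8; 0.8 0 0 0 -8")

```text
time: 7.2
ee_pos: [0.528, -0.0228, 0.078]
eef_rot: [-0.0, 0.189, 0.982, 0.0]
wrist_force: [1.7, 3.1, 4.7]
grip_width: 0.133
```

```bash
python3 -c "
from go import *
st()"
```

```text
t 7.2 p [ 0.528  -0.0228  0.078 ] yaw 158.2 F [1.68 3.14 4.68] T [ 0.918 -0.354 -0.384] w 0.133 q [-0.04  0.36 -0.26  0.95  0.    0.34]
```

The turning moment is +0.37 N m at 150° and −0.38 N m at 158°. The feet are held by slot walls on both sides, centred on 154°, at seated height. I go back to centre, relax the pressure and let go.

>>> jog_arm(targets="0.8 0 0 0 2; 0.8 0 0 0 4; 0.8 0 0 0 4; 0.8 0 0 0 4")

```text
time: 7.6
ee_pos: [0.528, -0.023, 0.078]
eef_rot: [-0.0, 0.223, 0.975, 0.0]
wrist_force: [-0.7, 0.2, 4.2]
grip_width: 0.135
```

```bash
python3 -c "
from go import *
st()"
```

```text
t 7.6 p [ 0.528 -0.023  0.078] yaw 154.22 F [-0.72  0.23  4.24] T [ 0.147 -0.123 -0.061] w 0.135 q [-0.04  0.36 -0.26  0.95  0.    0.41]
```

>>> jog_arm(targets="2.5 0 0 0 0; 4 0 0 0 0; 4 0 0 0 0; 4 0 0 0 0; 4 0 0 0 0")

```text
time: 8.1
ee_pos: [0.5279, -0.023, 0.0779]
eef_rot: [-0.001, 0.223, 0.975, 0.0]
wrist_force: [0.2, -0.1, -0.3]
grip_width: 0.472
```

>>> jog_arm(targets="4 0 0 -1 0; 4 0 0 -3 0; 4 0 0 -6 0; 4 0 0 -10 0; 4 0 0 -14 0")

```text
time: 8.6
ee_pos: [0.5276, -0.0231, 0.22]
eef_rot: [-0.001, 0.223, 0.975, 0.0]
wrist_force: [1.1, 0.2, 0.6]
grip_width: 0.469
```

>>> jog_arm(targets="4 0 0 -4 0; 4 0 0 -8 0; 4 0 0 -8 0")

```text
time: 8.9
ee_pos: [0.5291, -0.0232, 0.306]
eef_rot: [0.003, 0.223, 0.975, 0.001]
wrist_force: [1.1, 0.1, -0.7]
grip_width: 0.471
```

```bash
python3 -c "
from go import *
st(); 
for n in('top','side'):
    p,d=camera(n); np.savez(n+'3.npz',p=p,d=d); q=proj(n,[.529,-.023,.08])[0].astype(int); c=p[q[1]-40:q[1]+40,q[0]-40:q[0]+40]; cv2.imwrite('pics/%s3.png'%n,cv2.resize(c,(400,400),interpolation=cv2.INTER_CUBIC)[:,:,::-1])
cv2.imwrite('pics/c3.png',np.hstack([cv2.imread('pics/top3.png'),cv2.imread('pics/side3.png')]))
d=np.load('side3.npz'); C=cloud('side',d['d']); z=C[...,2]; r=np.hypot(C[...,0]-.530,C[...,1]+.0245)
dk=d['p'].max(2)<60
m=(r<.03)&(z>.045)&(z<.08)&~dk; print('disc top z',np.median(z[m]),m.sum(), np.percentile(z[m],[10,90]))
m=(r<.02)&(z>.08)&(z<.13)&dk; print('tab',z[m].max() if m.any() else 0,np.percentile(z[m],95),C[m].mean(0))
m=(r>.035)&(r<.043)&(z>.05)&(z<.063); print('rim z',np.median(z[m]))
"
```

```text
t 8.9 p [ 0.5291 -0.0232  0.306 ] yaw 154.23 F [ 1.14  0.12 -0.66] T [-0.004 -0.068  0.013] w 0.471 q [-0.04  0.27  0.2   1.49  0.    0.41]
disc top z 0.059371581613397284 31 [0.05558904 0.06441354]
tab 0.10441176473045855 0.10332796207941264 [ 0.52724411 -0.02781694  0.09390469]
rim z 0.057471903414391345
```

View pics/c3.png

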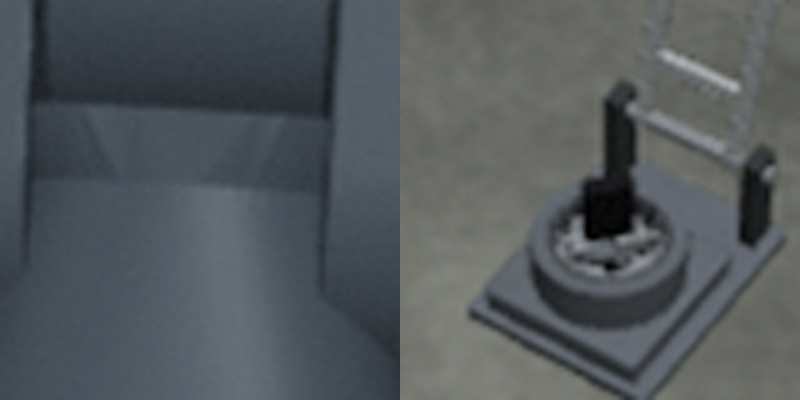

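The side view shows the tab at (605,210) standing in the well with the disc down at rim level. Tab top and disc top measure about 31 mm above their on-ledge readings, so it is seated and not proud. Now I reach for the clamp bar.

```bash
python3 -c "
from go import *
go(.6407,.0072,.27,105.4)"
```

```text
yaw now 154.23 shift cm [-8.83  7.63  3.13] turn 48.83
```

>>> jog_arm(targets="5 -3 2.5 0 8.5; 5 -5 4.5 1 17; 5 -7 6 2 25.5; 5 -8.8 7.6 3.1 34; 5 -8.8 7.6 3.1 42.5")

```text
time: 9.5
ee_pos: [0.641, 0.0078, 0.2661]
eef_rot: [-0.002, 0.563, 0.826, -0.001]
wrist_force: [-0.2, 0.5, -0.3]
grip_width: 0.586
```

```bash
python3 -c "
from go import *
st();go(.6407,.0072,.27,105.4);go(.6407,.0072,.2115,105.4)"
```

```text
t 9.5 p [0.641  0.0078 0.2661] yaw 111.42 F [-0.17  0.52 -0.25] T [-0.036  0.017 -0.048] w 0.586 q [0.01 0.53 0.49 1.53 0.   1.21]
yaw now 111.42 shift cm [-0.05 -0.06 -0.39] turn 6.02
yaw now 111.42 shift cm [-0.06 -0.03  5.46] turn 6.02
```

>>> jog_arm(targets="5 0 0 0 6; 5 0 0 0 6")

```text
time: 9.7
ee_pos: [0.6404, 0.0079, 0.2643]
eef_rot: [-0.003, 0.607, 0.795, -0.002]
wrist_force: [-0.4, -0.2, -0.4]
grip_width: 0.588
```

```bash
python3 -c "
from go import *
st();go(.6407,.0072,.2115,105.4)
p,d=camera('side'); np.savez('side4.npz',p=p,d=d); q=proj('side',[.64,.007,.24])[0].astype(int); c=p[max(0,q[1]-45):q[1]+45,q[0]-45:q[0]+45]; cv2.imwrite('pics/side4.png',cv2.resize(c,None,fx=6,fy=6,interpolation=cv2.INTER_CUBIC)[:,:,::-1])
"
```

```text
t 9.7 p [0.6404 0.0079 0.2643] yaw 105.32 F [-0.36 -0.23 -0.38] T [ 0.069 -0.007  0.038] w 0.588 q [0.01 0.54 0.49 1.53 0.   1.32]
yaw now 105.32 shift cm [-0.09  0.04  5.28] turn -0.08
```

View pics/side4.png

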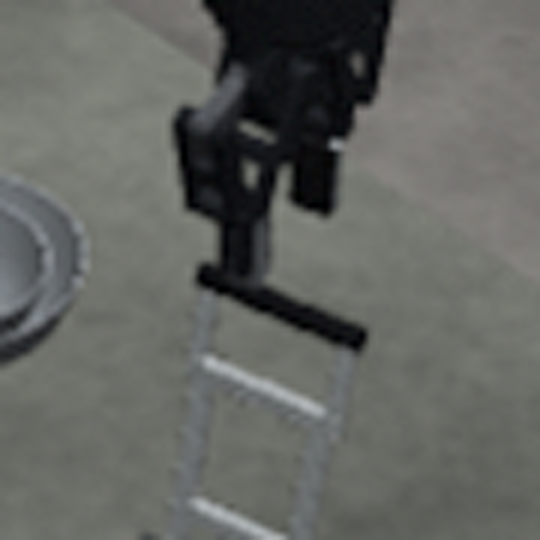

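The jaws are above the bar, one finger tip at about (243,275) and the other at (315,205). I check their projections.

```bash
OFF=1 python3 -c "
from h import *
q0=proj('side',[.64,.007,.24])[0].astype(int)
xp=np.array([.964,.2656,0]); yp=np.array([-.2656,.964,0])
t=np.array([.6404,.0079,.2643]); b=np.array([.6407,.0072,.2194])
f=lambda P:((proj('side',P)[0]-q0+45)*6).round()
print('tips',f(t+[0,0,-.006]-xp*.032),f(t+[0,0,-.006]+xp*.032),'bar ends',f(b+yp*.042),f(b-yp*.042), 'bar mid',f(b))"
```

```text
tips [234. 276.] [312. 197.] bar ends [192. 272.] [355. 341.] bar mid [272. 306.]
```

>>> jog_arm(targets="5 0 0 1.5 0; 5 0 0 3 0; 5 0 0 4.3 0; 5 0 0 5.2 0; 5 0 0 5.2 0")

```text
time: 10.25
ee_pos: [0.6394, 0.0078, 0.2118]
eef_rot: [-0.004, 0.604, 0.797, -0.002]
wrist_force: [-0.0, 0.2, -0.0]
grip_width: 0.588
```

```bash
python3 -c "
from go import *
st();go(.6407,.0072,.2115,105.4)"
```

```text
t 10.25 p [0.6394 0.0078 0.2118] yaw 105.67 F [-0.02  0.19 -0.04] T [-0.016  0.005  0.021] w 0.588 q [0.01 0.53 0.34 1.39 0.   1.31]
yaw now 105.67 shift cm [-0.09  0.11  0.03] turn 0.27
```

>>> jog_arm(targets="3 0 0.1 0 0; 2 0 0.1 0 0; 0.8 0 0.1 0 0; 0.8 0 0.1 0 0; 0.8 0 0.1 0 0", newtons=20)

```text
time: 10.75
ee_pos: [0.6408, 0.0081, 0.2125]
eef_rot: [-0.003, 0.604, 0.797, -0.002]
wrist_force: [2.2, 0.7, 6.0]
grip_width: 0.13
```

```bash
cat > arc.py <<'E'
from go import *
# arc from measured pose: bar=grasp point = TCP + 8mm up; bar path about hinge in press frame
xp=np.array([.964,.2656,0]); W=np.array([.529,-.0235,0]); H=W+.080*xp+[0,0,.0655]
def ang():
    s=read_state(); b=s["ee_pos"]+[0,0,.008]-H; return np.arctan2(b[2],-(b@xp)), np.hypot(b[2],b@xp)
def plan(ths,th0=None):
    a,r=ang(); print("angle",round(a,3),"radius",round(r,4)); th0=th0 or a; r=.158
    for t in ths:
        d=xp*(-r*np.cos(t)+r*np.cos(th0))+np.array([0,0,r*np.sin(t)-r*np.sin(th0)])
        M=Rq(read_state()["eef_rot"]); print(round(t,2),(M.T@d*100).round(2))
E
python3 -c "
from arc import *
st(); plan([1.75,1.7,1.6,1.5,1.4])"
```

```text
t 10.75 p [0.6408 0.0081 0.2125] yaw 105.68 F [2.17 0.73 6.01] T [ 0.107 -0.284 -0.084] w 0.13 q [0.01 0.53 0.35 1.4  0.   1.31]
angle 1.8 radius 0.1592
1.75 [ 0.   -0.77 -0.15]
1.7 [ 0.01 -1.55 -0.27]
1.6 [ 0.02 -3.13 -0.39]
1.5 [ 0.02 -4.71 -0.34]
1.4 [ 0.03 -6.27 -0.14]
```

The bar is gripped at 13% opening (about 11 mm for a 12 mm bar). The angle is 1.80 at radius 0.159 m, as expected.

>>> jog_arm(targets="0.8 0 -0.8 -0.1 0; 0.8 0 -1.6 -0.2 0; 0.8 0 -3.1 -0.4 0; 0.8 0 -4.7 -0.3 0; 0.8 0 -6.3 -0.1 0")

```text
time: 11.25
ee_pos: [0.5795, -0.0087, 0.2141]
eef_rot: [-0.003, 0.604, 0.797, -0.001]
wrist_force: [1.7, 3.8, 3.2]
grip_width: 0.129
```

```bash
python3 -c "
from arc import *
st(); plan(np.arange(1.3,.3,-.1))"
```

```text
t 11.25 p [ 0.5795 -0.0087  0.2141] yaw 105.7 F [1.66 3.79 3.25] T [ 0.803 -0.485 -0.101] w 0.129 q [-0.02  0.39  0.14  1.32  0.    1.28]
angle 1.398 radius 0.159
1.3 [ 0.01 -1.51  0.35]
1.2 [ 0.01 -3.    0.86]
1.1 [ 0.02 -4.44  1.51]
1.0 [ 0.02 -5.81  2.3 ]
0.9 [ 0.03 -7.08  3.23]
0.8 [ 0.03 -8.26  4.28]
0.7 [ 0.03 -9.33  5.44]
0.6 [  0.03 -10.28   6.71]
0.5 [  0.03 -11.1    8.06]
0.4 [  0.03 -11.78   9.48]
```

>>> jog_arm(targets="0.8 0 -1.5 0.35 0; 0.8 0 -3 0.9 0; 0.8 0 -4.4 1.5 0; 0.8 0 -5.8 2.3 0; 0.8 0 -7.1 3.2 0")

```text
time: 11.75
ee_pos: [0.5102, -0.0277, 0.1824]
eef_rot: [-0.003, 0.604, 0.797, -0.001]
wrist_force: [6.1, 5.3, -3.6]
grip_width: 0.13
```

```bash
python3 -c "
from arc import *
st(); plan(np.arange(.8,.1,-.1))"
```

```text
t 11.75 p [ 0.5102 -0.0277  0.1824] yaw 105.71 F [ 6.11  5.29 -3.63] T [ 0.879 -1.112 -0.062] w 0.13 q [-0.06  0.26 -0.13  1.19  0.    1.24]
angle 0.9 radius 0.1596
0.8 [ 0.   -1.18  1.04]
0.7 [ 0.   -2.25  2.21]
0.6 [ 0.   -3.2   3.47]
0.5 [ 0.   -4.01  4.82]
0.4 [ 0.   -4.69  6.25]
0.3 [-0.   -5.23  7.73]
0.2 [-0.   -5.61  9.26]
```

>>> jog_arm(targets="0.8 0 -1.2 1.05 0; 0.8 0 -2.25 2.2 0; 0.8 0 -3.2 3.5 0; 0.8 0 -4 4.8 0; 0.8 0 -4.4 5.6 0")

```text
time: 12.25
ee_pos: [0.467, -0.0394, 0.1261]
eef_rot: [-0.003, 0.604, 0.797, -0.001]
wrist_force: [5.7, 3.6, -0.7]
grip_width: 0.13
```

```bash
python3 -c "
from arc import *
st(); plan([.4,.35,.3,.25,.2,.15,.1,.05,0,-.02])"
```

```text
t 12.25 p [ 0.467  -0.0394  0.1261] yaw 105.71 F [ 5.67  3.62 -0.67] T [ 0.903 -1.314 -0.116] w 0.13 q [-0.09  0.21 -0.34  1.03  0.    1.21]
angle 0.445 radius 0.1595
0.4 [-0.   -0.29  0.65]
0.35 [-0.   -0.57  1.38]
0.3 [-0.   -0.82  2.13]
0.25 [-0.01 -1.03  2.89]
0.2 [-0.01 -1.21  3.67]
0.15 [-0.01 -1.34  4.44]
0.1 [-0.01 -1.43  5.23]
0.05 [-0.02 -1.49  6.02]
0 [-0.02 -1.51  6.81]
-0.02 [-0.02 -1.5   7.12]
```

>>> jog_arm(targets="0.8 0 -0.6 1.4 0; 0.8 0 -0.8 2.1 0; 0.8 0 -1 2.9 0; 0.8 0 -1.2 3.6 0; 0.8 0 -1.2 3.6 0")

```text
time: 12.75
ee_pos: [0.4561, -0.0423, 0.09]
eef_rot: [-0.002, 0.604, 0.797, 0.0]
wrist_force: [10.3, 2.5, -5.3]
grip_width: 0.128
```

```bash
python3 -c "
from arc import *
st(); plan([.15,.1,.05,0,-.02])"
```

```text
t 12.75 p [ 0.4561 -0.0423  0.09  ] yaw 105.72 F [10.34  2.47 -5.35] T [ 0.616 -2.161 -0.078] w 0.128 q [-0.09  0.22 -0.43  0.93  0.    1.2 ]
angle 0.206 radius 0.1586
0.15 [-0.   -0.16  0.87]
0.1 [-0.01 -0.25  1.66]
0.05 [-0.01 -0.31  2.45]
0 [-0.01 -0.33  3.24]
-0.02 [-0.01 -0.32  3.55]
```

>>> jog_arm(targets="0.8 0 -0.05 0.5 0; 0.8 0 -0.1 0.9 0; 0.8 0 -0.13 1.3 0; 0.8 0 -0.15 1.6 0; 0.8 0 -0.15 1.6 0")

```text
time: 13.25
ee_pos: [0.4544, -0.0428, 0.0735]
eef_rot: [-0.003, 0.604, 0.797, 0.0]
wrist_force: [3.1, -0.6, -3.2]
grip_width: 0.128
```

```bash
python3 -c "
from arc import *
st(); plan([.1,.05,0,-.02])"
```

```text
t 13.25 p [ 0.4544 -0.0428  0.0735] yaw 105.72 F [ 3.14 -0.56 -3.18] T [-0.034 -0.791 -0.106] w 0.128 q [-0.1   0.23 -0.45  0.89  0.    1.2 ]
angle 0.102 radius 0.1579
0.1 [-0.   -0.    0.03]
0.05 [-0.   -0.06  0.82]
0 [-0.01 -0.08  1.61]
-0.02 [-0.01 -0.07  1.92]
```

At 0.10 rad there is no jam yet (Fz −3 N). I go on slowly.

>>> jog_arm(targets="0.8 0 0 0.3 0; 0.8 0 -0.05 0.6 0; 0.8 0 -0.05 0.9 0; 0.8 0 -0.05 0.9 0")

```text
time: 13.65
ee_pos: [0.4541, -0.0429, 0.0642]
eef_rot: [-0.002, 0.604, 0.797, 0.0]
wrist_force: [5.4, 0.4, -2.5]
grip_width: 0.127
```

>>> jog_arm(targets="0.8 0 0 0.2 0; 0.8 0 0 0.4 0; 0.8 0 0 0.5 0; 0.8 0 0 0.5 0")

```text
time: 14.05
ee_pos: [0.4542, -0.0431, 0.0602]
eef_rot: [-0.002, 0.604, 0.797, 0.0]
wrist_force: [-5.3, -1.4, 24.9]
grip_width: 0.13
```

```bash
python3 -c "
from arc import *
st(); plan([.02,0,-.02])"
```

```text
t 14.05 p [ 0.4542 -0.0431  0.0602] yaw 105.71 F [-5.29 -1.45 24.9 ] T [-0.235  1.134 -0.079] w 0.13 q [-0.1   0.25 -0.48  0.85  0.    1.2 ]
angle 0.017 radius 0.1573
0.02 [ 0.    0.   -0.05]
0 [-0.   -0.    0.27]
-0.02 [-0.    0.    0.59]
```

The stop is felt at about 0.0, and a proud cartridge would have jammed 16 mm higher. I release and look.

>>> jog_arm(targets="0.8 0 0 -0.15 0; 2 0 0 -0.15 0; 3 0 0 -0.15 0; 3 0 0 -0.15 0; 3 0 0 -0.15 0")

```text
time: 14.55
ee_pos: [0.4539, -0.0431, 0.0615]
eef_rot: [-0.002, 0.604, 0.797, 0.0]
wrist_force: [-0.1, -0.5, 0.3]
grip_width: 0.349
```

```bash
python3 -c "
from arc import *
st()
p,d=camera('side'); np.savez('side5.npz',p=p,d=d); cv2.imwrite('pics/side5.png',cv2.resize(p[170:260,230:340],None,fx=6,fy=6,interpolation=cv2.INTER_CUBIC)[:,:,::-1])
"
```

```text
t 14.55 p [ 0.4539 -0.0431  0.0615] yaw 105.71 F [-0.1  -0.53  0.34] T [ 0.004 -0.019 -0.035] w 0.349 q [-0.1   0.25 -0.47  0.86  0.    1.2 ]
```

View pics/side5.png

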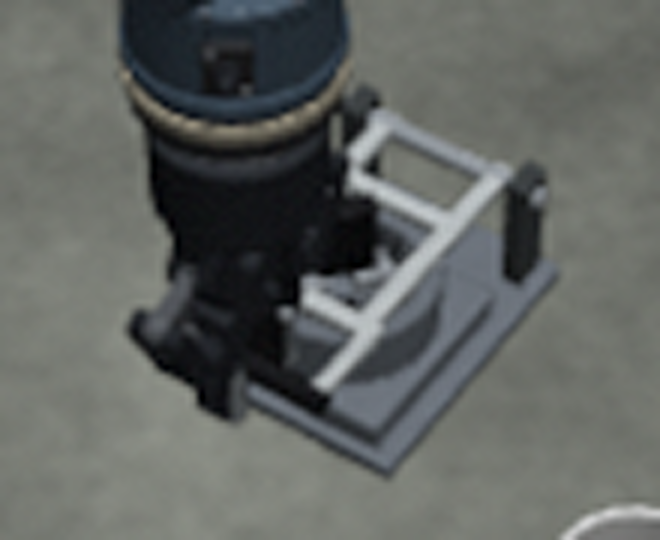

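The frame lies over the cartridge, bar at (290,385) and tab inside the opening. I lift clear, move back and measure.

>>> jog_arm(targets="3 0 0 -1 0; 3 0 0 -3 0; 3 0 0 -6 0; 3 0 0 -10 0; 3 0 0 -10 0")

```text
time: 15.1
ee_pos: [0.4566, -0.0436, 0.1666]
eef_rot: [0.001, 0.604, 0.797, 0.002]
wrist_force: [0.4, 0.1, -0.7]
grip_width: 0.353
```

>>> jog_arm(targets="0 0 -3 -3 0; 0 0 -6 -3 0; 0 0 -9 -3 0; 0 0 -9 -3 0; 0 0 -9 -3 0")

```text
time: 15.6
ee_pos: [0.3698, -0.0682, 0.1967]
eef_rot: [0.001, 0.604, 0.797, 0.002]
wrist_force: [0.6, 0.1, -0.9]
grip_width: 0.0
```

```bash
python3 -c "
from arc import *
st()
for n in('top','side'):
    p,d=camera(n); np.savez(n+'6.npz',p=p,d=d); C=cloud(n,d)
    b=(C-H)@xp; c=(C-W)@np.array([-.2656,.964,0]); z=C[...,2]; g=p.max(2)
    br=(b<-.150)&(b>-.168)&(abs(c)<.045)&(z>.04)&(z<.1); print(n,'bar z',np.percentile(z[br],[5,50,95]) if br.any() else None,br.sum())
    arm=(b<-.03)&(b>-.145)&(abs(abs(c)-.037)<.008)&(z>.062)&(z<.1)&(g>100)
    if arm.sum()>5: print('arms',arm.sum(),'slope',np.polyfit(b[arm],z[arm],1))
s=np.load('side6.npz')['p'];t=np.load('top6.npz')['p']
f=lambda c:cv2.resize(c,(400,400),interpolation=cv2.INTER_CUBIC)
cv2.imwrite('pics/c6.png',np.hstack([f(t[170:240,235:305]),f(s[170:250,245:325])])[:,:,::-1])
cv2.imwrite('pics/side6.png',s[:,:,::-1])
"
```

```text
t 15.6 p [ 0.3698 -0.0682  0.1967] yaw 105.67 F [ 0.57  0.12 -0.91] T [ 0.025 -0.022  0.062] w 0.0 q [-0.18 -0.03 -0.42  1.18  0.    1.11]
top bar z [0.0698545  0.07299562 0.0758226 ] 6
arms 184 slope [-0.00917815  0.06924607]
side bar z [0.06535707 0.07192762 0.07565772] 137
arms 210 slope [-0.00598726  0.07003261]
```

View pics/c6.png

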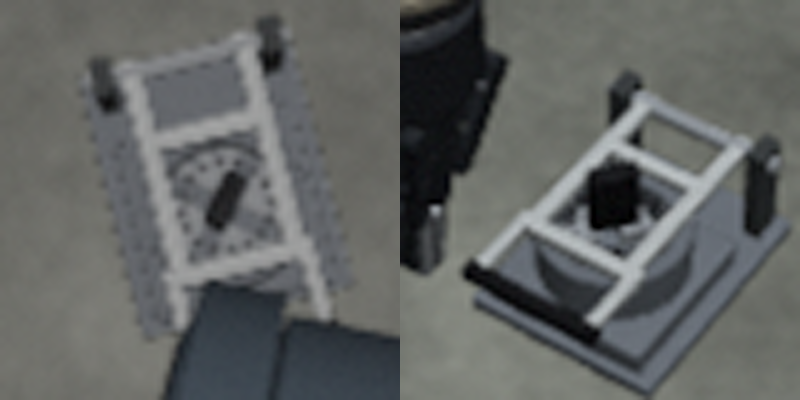

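The top crop shows the tab at (228,200) in the frame's opening. The side crop shows the frame level, bar at (535,300). The arms' slope is about 0.007 rad, perhaps raised a touch when I relaxed the grip, so I press lightly on the bar with shut fingers to make sure.

```bash
python3 -c "
from go import *
go(.4538,-.0442,.17,105.7); go(.4538,-.0442,.092,105.7)"
```

```text
yaw now 105.72 shift cm [0.03 8.66 2.68] turn 0.02
yaw now 105.72 shift cm [ 0.02  8.63 10.48] turn 0.02
```

>>> jog_arm(targets="0 0 3 1 0; 0 0 6 2.7 0; 0 0 8.6 2.7 0; 0 0 8.6 4.5 0; 0 0 8.6 7 0")

```text
time: 16.2
ee_pos: [0.4553, -0.044, 0.1264]
eef_rot: [0.001, 0.603, 0.798, 0.002]
wrist_force: [0.8, -0.4, -1.0]
grip_width: 0.003
```

```bash
python3 -c "
from go import *
st();go(.4538,-.0442,.086,105.7)"
```

```text
t 16.2 p [ 0.4553 -0.044   0.1264] yaw 105.79 F [ 0.81 -0.39 -0.96] T [ 0.021 -0.035  0.024] w 0.003 q [-0.1   0.18 -0.38  1.01  0.    1.2 ]
yaw now 105.79 shift cm [ 0.02 -0.17  4.04] turn 0.09
```

>>> jog_arm(targets="0 0 -0.15 1.5 0; 0 0 -0.15 3 0; 0 0 -0.15 3.7 0; 0 0 -0.15 4 0; 0 0 -0.15 4 0")

```text
time: 16.7
ee_pos: [0.4543, -0.0442, 0.0864]
eef_rot: [0.001, 0.603, 0.798, 0.002]
wrist_force: [-0.3, 0.3, 0.2]
grip_width: -0.001
```

>>> jog_arm(targets="0 0 0 0.1 0; 0 0 0 0.2 0; 0 0 0 0.2 0")

```text
time: 17.0
ee_pos: [0.4545, -0.0442, 0.0847]
eef_rot: [0.002, 0.603, 0.798, 0.002]
wrist_force: [-0.7, 0.4, 0.1]
grip_width: 0.001
```

>>> jog_arm(targets="0 0 0 0.1 0; 0 0 0 0.2 0; 0 0 0 0.2 0")

```text
time: 17.3
ee_pos: [0.4545, -0.0443, 0.0826]
eef_rot: [0.002, 0.603, 0.798, 0.002]
wrist_force: [0.3, 0.3, 0.0]
grip_width: 0.0
```

>>> jog_arm(targets="0 0 0 0.1 0; 0 0 0 0.1 0")

```text
time: 17.5
ee_pos: [0.4546, -0.0443, 0.0822]
eef_rot: [0.002, 0.603, 0.798, 0.003]
wrist_force: [-4.3, 1.3, 13.0]
grip_width: 0.0
```

>>> jog_arm(targets="0 0 0 0.1 0; 0 0 0 0.1 0")

```text
time: 17.7
ee_pos: [0.4547, -0.0443, 0.082]
eef_rot: [0.002, 0.603, 0.798, 0.003]
wrist_force: [-7.0, 0.4, 21.2]
grip_width: 0.004
```

There is a rigid stop at the shut height (bar top 71 mm over the ledge, expected 71.5). I retreat.

>>> jog_arm(targets="0 0 0 -1 0; 0 0 0 -4 0; 0 0 0 -8 0; 0 0 -4 -11 0; 0 0 -8 -11 0")

```text
time: 18.2
ee_pos: [0.3781, -0.0666, 0.1948]
eef_rot: [0.004, 0.603, 0.798, 0.004]
wrist_force: [-0.5, -1.1, -0.2]
grip_width: 0.001
```

>>> jog_arm(targets="0 0 -4 0 0; 0 0 -6 -2 0; 0 0 -6 -2 0; 0 0 -6 -2 0")

```text
time: 18.6
ee_pos: [0.3206, -0.0832, 0.2146]
eef_rot: [0.005, 0.603, 0.798, 0.004]
wrist_force: [0.6, -0.3, -0.2]
grip_width: 0.005
```

```bash
python3 -c "
from arc import *
st()
for n in('top','side'):
    p,d=camera(n); np.savez(n+'7.npz',p=p,d=d); C=cloud(n,d); cv2.imwrite('pics/%s7.png'%n,p[:,:,::-1])
    b=(C-H)@xp; c=(C-W)@np.array([-.2656,.964,0]); z=C[...,2]; g=p.max(2)
    br=(b<-.150)&(b>-.168)&(abs(c)<.045)&(z>.04)&(z<.1); print(n,'bar z',np.percentile(z[br],[5,50,95]) if br.any() else None,br.sum())
    arm=(b<-.03)&(b>-.145)&(abs(abs(c)-.037)<.008)&(z>.062)&(z<.1)&(g>100)
    if arm.sum()>5: print('arms',arm.sum(),'slope',np.polyfit(b[arm],z[arm],1))
    tb=(abs(b+.08)<.02)&(abs(c)<.02)&(z>.08)&(g<60); print('tab top',np.percentile(z[tb],[50,95]),tb.sum())
"
```

```text
t 18.6 p [ 0.3206 -0.0832  0.2146] yaw 105.81 F [ 0.62 -0.31 -0.22] T [-0.005  0.027 -0.07 ] w 0.005 q [-0.26 -0.14 -0.47  1.22  0.    1.04]
top bar z [0.06439386 0.07011368 0.07512995] 116
arms 192 slope [0.00732709 0.07022758]
tab top [0.09898274 0.1046582 ] 37
side bar z [0.06526451 0.07029082 0.07447683] 136
arms 214 slope [-0.00385634  0.06957548]
tab top [0.0953682  0.10218442] 76
```

View pics/side7.png

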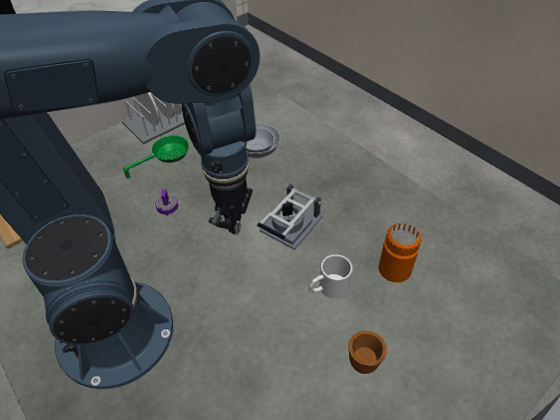

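View pics/top7.png

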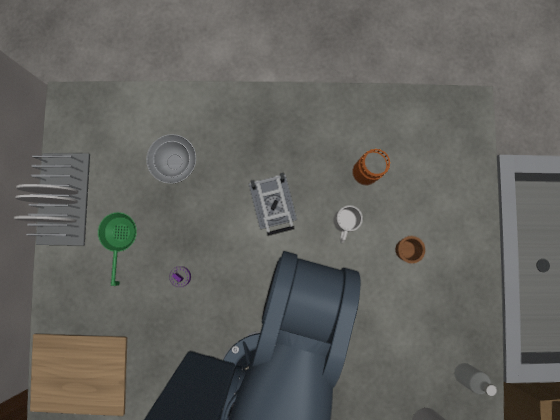

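The frame is shut and level: bar median 70 mm, arm slope −0.004 to +0.007 rad, which is within noise. The tab stands at seated height. The mug, bowls, flask, mortar, sieve and purple part are at their original pixels, and the arm is clear.

```bash
python3 -c "
from plant import *
print(sign_off())"
```

```text
the job is handed in; nothing more can be done
None
```

The cartridge is fully down in the well and the clamp frame is shut over it. I handed the job in at 18.6 s with the arm clear of everything.

**Seating:** I took the slot angle (about 64°, mod 90°) from the top picture, so the feet went straight in without a turning search. They met first resistance at the seated height. Turning ±4° under about 5 N met matching moments (+0.37 and −0.38 N m), which shows the feet held on both sides by the slot walls. I released it there.

**Clamp:** I gripped the bar and swung it from about 1.80 rad down its arc. It passed 0.1 rad without jamming and reached a hard stop at about 0 rad, with at most 25 N at the wrist. I let go, then pressed the bar with shut fingers: it was hard against its stop at 21 N, with the bar top at 71 mm (expected 71.5 mm).

**Last checks:**
- **Frame:** the arms are level within noise. The top camera gave +0.007 rad and the side camera −0.004 rad.
- **Tab:** its top read 102 to 105 mm, against 100 mm seated and 109 mm proud. The cameras read it about 4 mm high at the start too, so this fits seated.
- **Bystanders:** the other kitchen things are at their original places in the pictures.

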